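# Strainer sleeve into the jar-filling funnel

## Robot

A 6-joint arm with a two-finger parallel gripper is mounted at the origin on the work surface. World frame = base frame: x ahead of the robot, y to its left, z up, the work surface at z = 0. Lengths are in m, angles in rad, forces in N, time in s.
With the tool pointing down it reaches from about 0.275 to 0.875 m from the base axis. Payload 12.5 kg.
Tool frame: the origin (TCP) lies on the centre line of the jaws, within the pads' length; the fingertips stand r.finger_overhang ahead of it and the grasp point (between the pads) lies 3 mm ahead of it (r.finger_overhang is the distance from the TCP to the fingertips, in m); z points along the fingers, y is the line along which they close (so a half turn about z gives the same grasp; the last joint's range is limited). The gripper opens to 85 mm and grips with 20 to 120 N. Pads are 22 mm wide; open, the fingers measure 114 mm over their backs; the gripper's body (76 mm by 85 mm) begins 54 mm behind the grasp point. The pads swing forward as they close: fully open they stand 13 mm farther back than shut.
Start: joints at [-1.277, 0.351, 1.652, -0, 1.139, -0.085], TCP at [0.203, -0.511, 0.23] pointing down, gripper open.
Joint ranges: [-2.75, 2.75], [-0.79, 2.1], [0.01, 2.65], [-1.57, 4.71], [0.07, 3.14], [-2.87, 2.87]. Speed limits (rad/s): [2.22, 2.22, 2.79, 3.14, 3.14, 3.14].

## Interface

Orientations are given as a unit quaternion [x, y, z, w].
In Python, from cell import r, optics gives the robot as it stands. The module is installed in compiled form; this text tells all that it offers. Calls block until the motion is done:
- r.move_to(position, orientation): joint-space move of the TCP to a pose.
- r.move_linear(position, rot=None, vel=0.15): straight line of the TCP; rot=None keeps the orientation; vel is the mean speed in m/s.
- r.set_joints(angles): joint-space move.
- r.set_gripper(opening, squeeze=None): opening from 0.0 (shut) to 1.0 (fully open); squeeze is the grip in N (None keeps the last); returns when the fingers have stopped.
- r.sleep(seconds).
- r.inverse_kinematics(position, orientation): joint angles nearest the present ones, or None.
- optics.get_image(name): name is "scene" or "top"; returns a dict with "pixels" (420x560x3 uint8, red, green, blue), "depth" (420x560 float32, m along the optical axis (not along the pixel's ray), 0 where there is no reading), "fx", "fy", "cx", "cy" (pixels), "camera_from_world" (4x4, takes a point from world to camera coordinates). Camera axes: x right, y down, z forward; pixel columns grow to the right and rows downward; lengths in m; the calibration is good to about 2 mm. A picture is of the moment at which its call begins.
A pose or a line that the arm cannot do raises r.PlanningError and nothing moves.
- r.hand_in(): hands the job in; it is judged then, once.
Readings, each from a call of its own:
- r.current_t(): time.
- r.current_q(): joint angles.
- r.current_qvel(): joint speeds.
- r.current_effort(): joint torques, N m.
- r.current_tool_pos(): TCP position.
- r.current_ee_rot(): TCP orientation.
- r.current_contact_force(): force on the tool from outside, world axes, zero at the start.
- r.current_torque(): the same for the moment, N m.
- r.current_opening(): opening from 0.0 (shut) to 1.0 (fully open).
- r.current_finger_force(): force on a finger pad.
Only numpy, scipy, OpenCV 4.12 (cv2) and the standard library are available. Lean on these libraries where they do the work, as an engineer would, in place of code of your own. Each camera call takes 0.05 s, during which the arm holds its last target. There are 200 camera calls.

## Task

Take the middle-sized of the three upright steel strainer sleeves and set it, narrow end down, loosely into the funnel of the jar-filling stand, lowering it in the gripper rather than dropping it. Stop when it just rests there upright and let go: do not push it down, or the funnel's spring gives way and the two tapers jam. Leave the wide sleeve and the small sleeve where they stand.

Things in the scene. Friction and masses are not known exactly. Their poses are not given: they have to be found in the camera images.
- sleeve_mid (a point): Centre (43 mm above the foot) of the middle-sized sleeve, the one to move: steel, open at both ends, 86 mm tall, narrow foot on the counter (z = 0). Lower half tapers from 32 mm across at the foot to 60 mm at 42 mm up; upper half is a straight collar 60 mm across, wall 3 mm. Grasp across the collar from above, about 31 mm above this point, so the fingers clear the funnel. 0.08-0.17 kg. z up.
- funnel_rim (a point): Centre of the top rim of the funnel, 130 mm up, 92 mm across; z up. A flared lip narrows over 8 mm to a 57 mm throat, then the sleeve's taper. The seated sleeve's centre is about 1 mm below this point. Funnel yields straight down on a spring, 3 mm per N (2-6 mm under the sleeve's weight); 25 mm jams it. Guide column (14 mm thick, as tall as the rim) 105 mm off along x, away from the robot.
- wide_sleeve_mid (a point): Centre (half-way up) of the wide strainer sleeve, same make but 90 mm across and 75 mm tall, foot 68 mm: too wide for the funnel. Stays where it stands.
- small_sleeve_mid (a point): Centre (half-way up) of the small strainer sleeve, same make but 33 mm across and 55 mm tall, foot 22 mm: too small for the funnel. Stays where it stands.
Mind the look-alikes: they are no part of the job. Leave any red or turquoise look-alike of the part that bears sleeve_mid alone. Of the things that look like the part that bears funnel_rim, the smaller one is meant.

How it is judged:
On the way:
1. the sleeve, still held in the gripper, has been lowered into the funnel's throat: its foot at least 20 mm below the rim (contact force between the fingers and sleeve above 0.5 N and horizontal distance between sleeve_mid and funnel_rim below 0.02 m and z of sleeve_mid in the frame of funnel_rim below 0.023 m), for 0.1 s.
At the end, for the whole second after the job is handed in: The middle-sized sleeve rests in the funnel, narrow end down, released and still: its centre within 10 mm of the funnel's axis and between 10 mm above and 18 mm below the rim, upright within 10 degrees; the wide and the small sleeve are within 30 mm of where they stood (horizontal distance between sleeve_mid and funnel_rim below 0.01 m and z of sleeve_mid in the frame of funnel_rim between -0.018 and 0.01 m and angle between sleeve_mid's own z axis and vertical below 0.1745 rad and linear speed of sleeve below 0.02 m/s and distance of each of wide_sleeve_mid, small_sleeve_mid from where it was at the start of the episode below 0.03 m); the robot touches nothing.
It fails at once if the funnel pushed down 25 mm or more on its spring (the tapers jam) (distance of funnel_rim from where it was at the start of the episode above 0.025 m).
It fails at once if the wide or the small sleeve moved more than 30 mm (distance of any of wide_sleeve_mid, small_sleeve_mid from where it was at the start of the episode above 0.03 m).
It also fails if it takes over 45 s, if anything falls off the work surface, if the arm or the gripper's body presses on something with over 40 N, if the wrist force passes 120 N, or if a joint passes its speed limit or range.

## Working session

There is one attempt and no reset: what is moved stays moved. The work goes in short steps, each a Python script; the robot and the scene stay as the last script left them, time stands still between calls to the robot, and variables do not carry over. Pictures are saved under pics/ and viewed, at most 10 in all, crops included, and the job is handed in when it is done.

```bash
mkdir -p pics
python3 - <<'E'
from cell import r, optics
import cv2,pickle
for n in("top","scene"):
    d=optics.get_image(n); pickle.dump(d,open(n+".pkl","wb"))
    cv2.imwrite(f"pics/{n}0.png",d["pixels"][:,:,::-1])
print(r.finger_overhang,r.current_t(),r.current_ee_rot())
E
```

```text
0.022 0.1 [ 9.82116813e-01  1.88271905e-01 -5.80924360e-05 -5.01192051e-04]
```

View pics/top0.png

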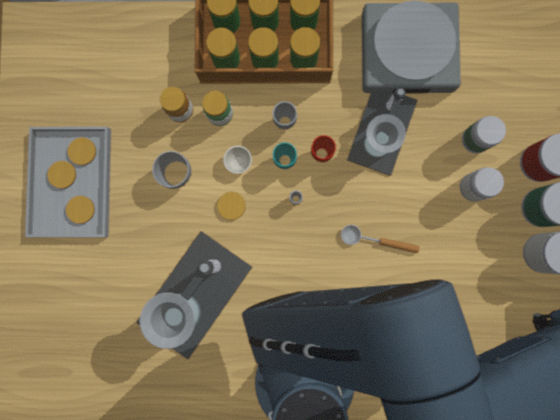

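View pics/scene0.png

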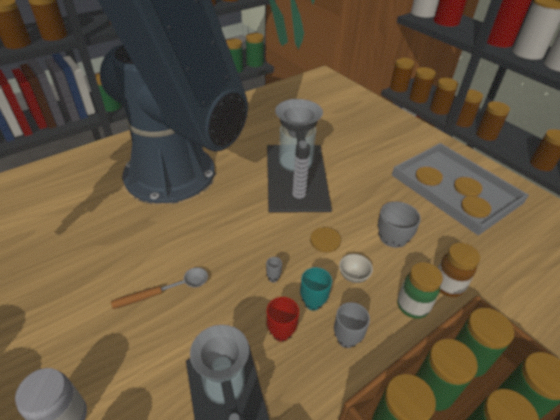

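Top view: the steel candidates for the sleeve are (285,115) mid, (172,169) wide and (296,198) small. The look-alikes are red (323,149), turquoise (285,155) and a white bowl (237,160). There are two funnels, at (385,136) with a small rim and (170,320) with a large one. I choose the sleeve at (285,115) and the funnel at (385,136), and will measure rim sizes to confirm.

```bash
cat > h.py <<'E'
import numpy as np, cv2
from scipy.optimize import least_squares
def cloud(d):
    v,u=np.indices(d["depth"].shape); z=d["depth"]
    c=np.stack([(u-d["cx"])/d["fx"]*z,(v-d["cy"])/d["fy"]*z,z],-1)
    T=np.linalg.inv(d["camera_from_world"]); w=c@T[:3,:3].T+T[:3,3]; w[z==0]=np.nan; return w
def circ(w,uv,rad,zlo,zhi):
    "circle enclosing the top-level points within rad px of uv"
    v,u=np.indices(w.shape[:2]); m=(np.hypot(u-uv[0],v-uv[1])<rad)&(w[...,2]>zlo)&(w[...,2]<zhi)
    p=w[m]; c,R=cv2.minEnclosingCircle(p[:,:2].astype(np.float32)); h=cv2.convexHull(p[:,:2].astype(np.float32))[:,0]
    f=least_squares(lambda a:np.hypot(h[:,0]-a[0],h[:,1]-a[1])-a[2],[*c,R],loss="soft_l1",f_scale=.001).x
    return len(p),np.round(f,4),np.round(np.percentile(p[:,2],95),4)
E
python3 - <<'E'
import pickle,cv2
from h import *
d=pickle.load(open("top.pkl","rb")); w=cloud(d)
T=np.linalg.inv(d["camera_from_world"]);print("cam",T[:3,3].round(3), T[:3,:3].round(2).tolist())
for n,uv,rad,lo,hi in[("mid",(285,115),16,.078,.1),("wide",(172,169),24,.067,.09),("small",(296,198),10,.048,.07),
 ("funA",(383,138),26,.122,.14),("funB",(170,320),36,.12,.25),("turq",(285,155),14,.07,.1)]:
    v,u=np.indices(w.shape[:2]);m=np.hypot(u-uv[0],v-uv[1])<rad
    print(n,"zmax",np.nanpercentile(w[m][:,2],98).round(3),*circ(w,uv,rad,lo,hi) if (w[m][:,2]>lo).any() else "")
print("column",w[94:102,396:404].reshape(-1,3)[::7].round(3).tolist())
print("tall things near", [(x,w[x[1],x[0]].round(3).tolist()) for x in[(410,40),(217,105),(264,45),(323,149),(285,103)]])
i=d["pixels"][80:220,250:430,::-1];cv2.imwrite("pics/crop1.png",cv2.resize(i,None,fx=4,fy=4,interpolation=cv2.INTER_CUBIC))
E
```

```text
cam [0.318 0.041 1.371] [[0.0, -1.0, 0.08], [-1.0, 0.0, 0.02], [-0.02, -0.08, -1.0]]
mid zmax 0.088 117 [0.6568 0.0483 0.0296] 0.0896
wide zmax 0.077 188 [0.5229 0.3265 0.0446] 0.0788
small zmax 0.057 50 [0.4564 0.0206 0.0157] 0.0582
funA zmax 0.132 696 [ 0.5966 -0.188   0.045 ] 0.1325
funB zmax 0.176 2156 [0.1712 0.3068 0.061 ] 0.1761
turq zmax 0.088 142 [0.5563 0.0482 0.0297] 0.0892
column [[0.692, -0.215, 0.122], [0.692, -0.231, 0.122], [0.689, -0.228, 0.123], [0.686, -0.225, 0.125], [0.686, -0.225, 0.118], [0.684, -0.222, 0.118], [0.682, -0.22, 0.117], [0.679, -0.218, 0.116], [0.676, -0.215, 0.118], [0.707, -0.255, 0.01]]
tall things near [((410, 40), [0.836, -0.257, 0.089]), ((217, 105), [0.672, 0.21, 0.106]), ((264, 45), [0.811, 0.097, 0.126]), ((323, 149), [0.586, -0.05, -0.006]), ((285, 103), [0.683, 0.047, 0.082])]
```

View pics/crop1.png

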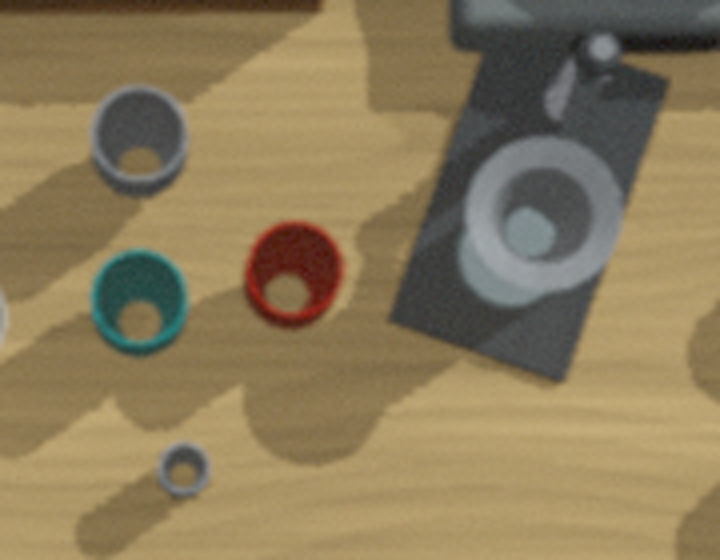

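The rim radii agree: mid 30 mm, funnel A 45 mm (funnel B is 61 mm). The crop shows the plain steel sleeve at crop (140,140), apart from turquoise and red, and the smaller funnel at (545,215), with its column at (600,50). Next I grasp and lift.

Run:
```python
from cell import r, optics
import numpy as np,cv2,pickle
q=[1,0,0,0]; S=np.array([.657,.048])
r.set_gripper(1.0)
r.move_to([*S,.22],q)
r.move_linear([*S,.077],vel=.12)
print("down",r.current_contact_force().round(2) if hasattr(r.current_contact_force(),'round') else r.current_contact_force())
r.set_gripper(0.0,squeeze=25)
print("op",r.current_opening(),"ff",r.current_finger_force(),r.current_contact_force())
r.move_linear([*S,.24],vel=.1); r.sleep(.3)
print("op",r.current_opening(),"ff",r.current_finger_force(),r.current_contact_force(),r.current_t())
F=[.597,-.188]
r.move_linear([*F,.24],vel=.2); r.sleep(.3)
print(r.current_contact_force(),r.current_tool_pos(),r.current_t())
d=optics.get_image("scene");pickle.dump(d,open("s1.pkl","wb"))
cv2.imwrite("pics/s1.png",d["pixels"][:,:,::-1])
```

```text
down [1.12 0.12 0.27]
op 0.67079915842586 ff 25.55119059048593 [-0.44822338 -0.05172296  5.4428123 ]
op 0.6717791211900502 ff 26.85052544809878 [-0.47752337 -0.8940219  -1.07924709] 6.6917
[-0.28524132 -0.03392577 -1.84544083] [ 0.5971255  -0.18761462  0.23997939] 8.3583
```

View pics/s1.png

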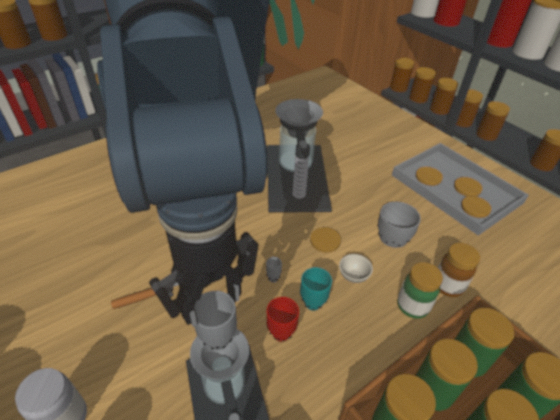

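The sleeve is held upright at (215,320), just over the funnel at (220,355). I'll check their relative offset from this camera.

Run:
```python
import pickle
from h import *
w=cloud(pickle.load(open("s1.pkl","rb"))); w0=cloud(pickle.load(open("scene.pkl","rb")))
def cyl(p,R):
    f=least_squares(lambda a:np.hypot(p[:,0]-a[0],p[:,1]-a[1])-R,[.597-.0,-.188],loss="soft_l1",f_scale=.001); return f.x.round(4),len(p),np.abs(f.fun).mean().round(4)
v,u=np.indices(w.shape[:2])
near=lambda w:np.hypot(w[...,0]-.597,w[...,1]+.188)
for lo,hi in((.208,.22),(.22,.232),(.232,.245)):
    m=(near(w)<.04)&(w[...,2]>lo)&(w[...,2]<hi)&(u>190)&(u<240)&(v>285)&(w[...,0]>.597)
    print("sleeve",lo,cyl(w[m],.03))
m=(near(w)<.045)&(u>190)&(u<240)&(v>285); z=w[m][:,2]; print("zmax",np.percentile(z,[90,98]))
for n,x in(("s0",w0),("s1",w)):
    m=(near(x)<.06)&(x[...,2]>.126)&(x[...,2]<.137)&(v>320); print(n,circ(np.where(m[...,None],x,np.nan),(220,360),60,.126,.137))
```

```text
sleeve 0.208 (array([ 0.5977, -0.1869]), 184, np.float64(0.0004))
sleeve 0.22 (array([ 0.5977, -0.187 ]), 199, np.float64(0.0005))
sleeve 0.232 (array([ 0.5976, -0.1873]), 213, np.float64(0.0005))
zmax [0.24874382 0.31901491]
s0 (1151, array([ 0.5975, -0.1871,  0.0452]), np.float64(0.1315))
s1 (833, array([ 0.5977, -0.1872,  0.0451]), np.float64(0.1312))
```

Alignment is within 0.5 mm. I'll lower with force monitoring.

Run:
```python
from cell import r, optics
import numpy as np
F=[.597,-.1878]
def f(n=10):
    a=[]
    for _ in range(n): r.sleep(.02); a.append(r.current_contact_force())
    return np.mean(a,0)
r.move_linear([*F,.19],vel=.08); r.sleep(.2); b=f(15); print("base",b.round(2))
r.move_linear([*F,.171],vel=.04); r.sleep(.1); print(.171,(f()-b).round(2))
z=.171
while z>.158:
    z-=.001; r.move_linear([*F,z],vel=.02); r.sleep(.05); d=f()-b
    print(round(z,3),d.round(2))
    if d[2]>1.0: break
print(r.current_t(),r.current_tool_pos(),r.current_finger_force())
import cv2
i=optics.get_image("scene")["pixels"][230:420,130:330,::-1];cv2.imwrite("pics/s2.png",cv2.resize(i,None,fx=3,fy=3))
```

```text
base [ 0.06 -0.02 -0.92]
0.171 [ 0.04 -0.06  0.07]
0.17 [-0.02  0.09  0.05]
0.169 [-0.12  0.01 -0.21]
0.168 [-0.04  0.13  0.21]
0.167 [-0.08  0.06 -0.13]
0.166 [-0.01  0.19  0.01]
0.165 [-0.33 -0.16 -0.18]
0.164 [-0.16 -0.08  0.26]
0.163 [-0.33 -0.58  0.57]
0.162 [-0.53 -0.21  0.81]
0.161 [-0.8  -0.49  0.96]
0.16 [-0.77 -0.11  1.23]
15.6583 [ 0.59700742 -0.18781054  0.16002296] 27.111003315076232
```

View pics/s2.png

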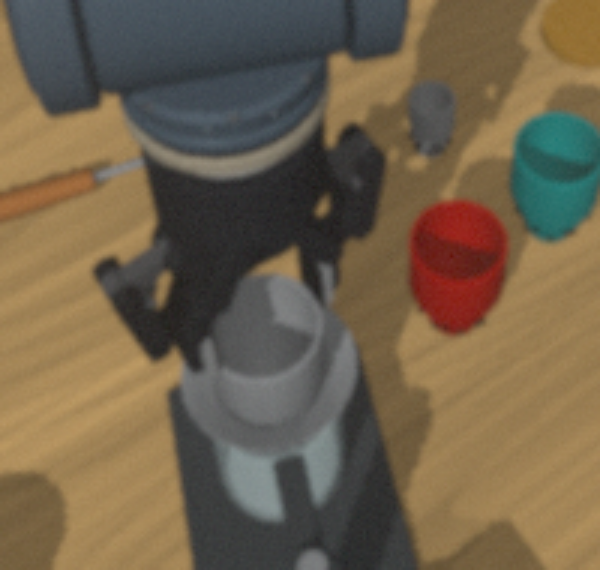

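The sleeve sits upright in the funnel (crop (265,345)), carrying about its own weight. Now I release it.

Run:
```python
from cell import r, optics
import cv2
from h import *
r.set_gripper(0.76); r.set_gripper(.95); r.sleep(.2)
print(r.current_finger_force(),r.current_contact_force())
F=[.597,-.1878]
r.move_linear([*F,.27],vel=.1); r.sleep(.5)
d=optics.get_image("scene"); w=cloud(d); v,u=np.indices(w.shape[:2])
for lo,hi in((.14,.15),(.15,.16),(.16,.168)):
    m=(np.hypot(w[...,0]-.597,w[...,1]+.188)<.04)&(w[...,2]>lo)&(w[...,2]<hi)&(v>300)&(w[...,0]>.607); p=w[m]
    f=least_squares(lambda a:np.hypot(p[:,0]-a[0],p[:,1]-a[1])-.03,[.597,-.188],loss="soft_l1",f_scale=.001); print(lo,len(p),f.x.round(4))
i=d["pixels"][230:420,130:330,::-1];cv2.imwrite("pics/s3.png",cv2.resize(i,None,fx=3,fy=3)); print(r.current_t())
```

```text
0.0 [-0.24471373 -0.52716827 -0.22079924]
0.14 114 [ 0.5973 -0.1871]
0.15 112 [ 0.5974 -0.1873]
0.16 92 [ 0.5974 -0.1875]
18.2667
```

View pics/s3.png

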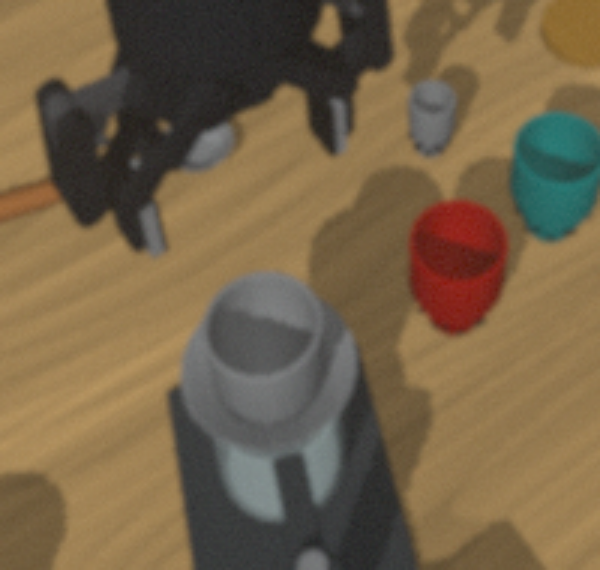

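The sleeve stands centred and upright in the funnel (crop (265,345)), and the gripper is clear of it.

```bash
python3 -c "
from cell import r
print(r.hand_in())"
```

```text
the job is handed in; nothing more can be done
None
```

I set the middle-sized sleeve narrow end down in the smaller funnel and released it; the last picture shows it upright and centred to about 1 mm. The robot touched no other sleeve, and I handed the job in at about 18 s; no verdict came back.

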